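Put the screwdriver back in the tool tin, leaning in its notch

TASK

Take the screwdriver from its rest and lower it, blade first, into the tall tin until you feel the blade meet the pad inside, then lean it so that it slopes across the tin, blade towards the opposite side, shaft lying in the notch of the rim and handle out over the notch, and let go. Do it gently: do not press hard, drop it or let it topple. Leave the bottle, the tape and the tin's lid where they are.

Things in the scene. Friction and masses are not known exactly. Their poses are not given: they have to be found in the camera images.
- driver: Loose screwdriver, 200 mm, 50 to 100 g: steel shaft 8 mm thick, 140 mm long, then a round grey handle 18 mm thick, 60 mm long. Origin on the axis at the blade's flat end; x axis from the blade to the handle's end. Centre of mass about 93 mm from the blade. Starts level, axis 60 mm above the table, the shaft in the two slots of the rest, the handle overhanging freely.
- driver_end (a point): Centre of the screwdriver's handle end, 200 mm from the blade along the axis.
- driver_tip (a point): Centre of the screwdriver's blade end.
- rest: Black plastic rest, fixed: base 110 x 60 x 8 mm; two uprights 36 mm wide, 8 mm thick, 66 mm high, 40 mm either side of its centre, each with an open-topped slot 10 mm wide, its floor 56 mm above the table. Origin under its centre on the table; x points along the resting screwdriver to the handle, z up. Slots bear the shaft some 30 and 110 mm from the blade. May be left or right of the tin.
- tin: Tall round steel tin with brown label, open top, fixed on a 100 mm square plywood foot 6 mm thick. Origin under its centre at table level; z up; x points level to the rim's notch. Inner diameter 66 mm, wall 2.5 mm, rim 152 mm above the table. A firm rubber pad covers its bottom: the pad's top is 22 to 52 mm above the table, differs each time and is not measured: feel for it.
- tin_notch (a point): Middle of the notch's lowest edge, in the tin's wall 34 mm from the tin's axis, 136 mm above the table. The notch is a stepped V 33 mm wide at the rim: the middle 11 mm is cut down to 136 mm above the table, the 11 mm either side of that to 143 mm. On the same side the plywood foot has a 30 mm wide tongue that sticks out 25 mm.
- bottle: Bystander: loose clear bottle with a yellow cap, 60 mm thick, 190 mm tall; origin under its centre.
- tape: Bystander: loose roll of black tape lying flat, 90 mm across, 24 mm high; origin under its centre.
- tin_lid: Bystander: loose metal lid lying flat, 92 mm across, 12 mm high; origin under its centre.
- tin_bottom: The inside bottom of the tin together with the pad on it (pad height not measured, see the tin). Origin under the tin's centre at table level, so its pose says nothing of the pad.
Mind the look-alikes: they are no part of the job. There is more than one size of the driver; the one meant has the size given above. Of the things that look like the tin, take the one that is farthest to the robot's left at the start.

How it is judged:
On the way:
1. the blade meets the pad at the bottom of the tin while the fingers still hold the screwdriver (contact force between driver and tin_bottom above 0.3 N and contact force between the fingers and driver above 1 N), for 0.1 s.
At the end, for the whole second after the job is handed in: The screwdriver is released and at rest, its blade in the tin less than 68 mm above the table, leaning 19 to 46 degrees from vertical in the notch: handle's end over 45 mm from the tin's axis on the notch's side and within 25 mm of the notch's middle line sideways (z of driver_tip in the frame of tin below 0.068 m and horizontal distance between driver_tip and tin below 0.034 m and x of driver_end in the frame of tin above 0.045 m and y of driver_end in the frame of tin between -0.025 and 0.025 m and angle between driver's own x axis and vertical between 0.33 and 0.8 rad and linear speed of driver below 0.02 m/s and contact force between the fingers and driver below 0.05 N); the robot touches nothing.
It fails at once if the screwdriver is pressed against the tin or the pad in it with more than 20 N (contact force between driver and tin above 20 N).
It fails at once if the screwdriver, out of the fingers, falls or topples at more than 0.3 m/s (linear speed of driver above 0.3 m/s and contact force between the fingers and driver below 0.05 N).
It fails at once if the bottle, the tape or the tin's lid is moved more than 20 mm (distance of any of bottle, tape, tin_lid from where it was at the start of the episode above 0.02 m).
It also fails if it takes over 50 s, if anything falls off the work surface, if the arm or the gripper's body presses on something with over 40 N, if the wrist force passes 120 N, or if a joint passes its speed limit or range.

ROBOT

A 6-joint arm with a two-finger parallel gripper is mounted at the origin on the work surface. World frame = base frame: x ahead of the robot, y to its left, z up, the work surface at z = 0. Lengths are in m, angles in rad, forces in N, time in s.
With the tool pointing down it reaches from about 0.3 to 0.875 m from the base axis. Payload 6.4 kg.
Tool frame: the origin (TCP) lies midway between the tips of the shut fingers; the grasp point (between the pads) lies 19 mm behind it; z points along the fingers, y is the line along which they close (so a half turn about z gives the same grasp; the last joint's range is limited). The gripper opens to 85 mm and grips with 20 to 120 N. Pads are 22 mm wide; open, the fingers measure 114 mm over their backs; the gripper's body (76 mm by 85 mm) begins 54 mm behind the grasp point. The pads swing forward as they close: fully open they stand 13 mm farther back than shut.
Start: joints at [1.042, 0.181, 1.607, -0, 1.354, -0.206], TCP at [0.182, 0.545, 0.197] pointing down, gripper open.
Joint ranges: [-2.99, 2.99], [-0.89, 2.07], [0.3, 2.58], [-1.14, 4.28], [0, 2.63], [-3.12, 3.12]. Speed limits (rad/s): [2.57, 2.57, 3.01, 3.14, 3.14, 3.14].

INTERFACE

Orientations are given as a unit quaternion [w, x, y, z].
In Python, from bench import ctrl gives the robot as it stands. The module is installed in compiled form; this text tells all that it offers.
- The arm moves only by the tool move_arm, never from a script. Its argument "plan" is one flat list of numbers, 6 for each row, row after row: the shift along the world's x, y, z in units of 50 mm (1.0 is 50 mm), then the turn, a rotation vector about the world's x, y, z in rad. A call has 1 to 10 rows; each row is the pose to reach, as a shift and turn from the pose commanded when the call began; what a row does not reach only later rows make up. A row lasts 1/8 s, in which the tool goes at most 62.5 mm and 10.7 degrees, less where a joint would pass 70% of its speed; a pose out of reach is approached as far as the arm can. A call with a gripper value outside its range is refused whole. "grip" is the finger opening in mm, from 0 to 85.4, set as the call begins (left out, the last holds). The fingers move at their own pace and stop on an object; the grip force is fixed at half the most. Time passes only in rows, so rows that repeat a pose let the fingers close. It gives the time, the measured TCP pose, the force, the opening and the grip force at its end, in the units of the state.
- ctrl.get_obs(): the state, without advancing time (a new reading comes with each control period).
- ctrl.camera(name): name is "scene" or "top" or "wrist"; returns a dict with "pixels" (480x640x3 uint8, red, green, blue), "fx", "fy", "cx", "cy" (pixels), "origin" and "attitude" of the camera in the world. Camera axes: x right, y down, z forward; pixel columns grow to the right and rows downward; lengths in m; the calibration is good to about 2 mm. A picture is of the moment at which its call begins. There is no depth.
- ctrl.hand_in(): hands the job in; it is judged then, once.
The state is a dict: "time_s": time; "q": joint angles; "dq": joint speeds; "joint_efforts": joint torques, N m; "eef_pos": TCP position; "eef_rot": TCP orientation; "wrist_force": force on the tool from outside, world axes, zero at the start; "torque": the same for the moment, N m; "opening": opening from 0.0 (shut) to 1.0 (fully open); "grasp_force": force on a finger pad.
Only numpy, scipy, OpenCV 4.12 (cv2) and the standard library are available. Lean on these libraries where they do the work, as an engineer would, in place of code of your own. Each camera call takes 0.05 s, during which the arm holds its last target. There are 200 camera calls.

## Working session

There is one attempt and no reset: what is moved stays moved. The work goes in short steps, Python scripts to look and compute and a tool call to move; the robot and the scene stay as the last step left them, time stands still between calls to the robot, and variables do not carry over. Pictures are saved under pics/ and viewed, at most 10 in all, crops included, and the job is handed in when it is done.

Besides the shell and the picture viewer there is one more tool, called after ">>>" by a JSON object that holds its "name" and its "arguments". move_arm: Moves the arm, as the interface text tells. Its arguments: {"type":"object","properties":{"plan":{"type":"array"},"grip":{"type":"number"}},"required":["plan"]}

```bash
mkdir -p pics; cat > h.py <<'E'
import numpy as np, cv2
from bench import ctrl
from scipy.spatial.transform import Rotation as R
def shot(n,f):
    c=ctrl.camera(n); cv2.imwrite(f,cv2.cvtColor(c["pixels"],cv2.COLOR_RGB2BGR)); return c
def rot(c):
    a=np.array(c["attitude"],float)
    return a if a.shape==(3,3) else R.from_quat(a,scalar_first=True).as_matrix()
def ray(c,u,v):
    return rot(c)@np.array([(u-c["cx"])/c["fx"],(v-c["cy"])/c["fy"],1.])
def atz(c,u,v,z):
    o=np.array(c["origin"]); d=ray(c,u,v); return o+d*(z-o[2])/d[2]
def proj(c,p):
    q=rot(c).T@(np.array(p)-np.array(c["origin"])); return c["fx"]*q[0]/q[2]+c["cx"],c["fy"]*q[1]/q[2]+c["cy"]
E
python3 - <<'E'
from h import *
import pickle
d={}
for n in("top","scene"):
    c=shot(n,f"pics/{n}0.png"); d[n]={k:v for k,v in c.items()}; print(n,c["origin"],c["attitude"],c["fx"],c["cx"],c["cy"])
pickle.dump(d,open("cams.pkl","wb"))
o=ctrl.get_obs(); print(o["eef_pos"],o["eef_rot"],o["time_s"],o["wrist_force"])
E
```

```text
top [ 0.37506862 -0.01260062  0.94945559] [-0.05332489  0.70969127 -0.7002614   0.05593508] 439.44518583606975 319.927937074643 243.60716413341254
scene [1.04481127 0.03542599 0.84987134] [-0.2134635   0.65299124  0.6922166  -0.22107002] 456.5841693991717 320.26169029665203 233.85198030729123
[0.18208816 0.54479937 0.19644657] [-3.08535010e-04  1.60692097e-01  9.87004235e-01 -7.71323825e-04] 0.1 [-0.52908536 -0.78609721 -0.11586009]
```

View pics/top0.png

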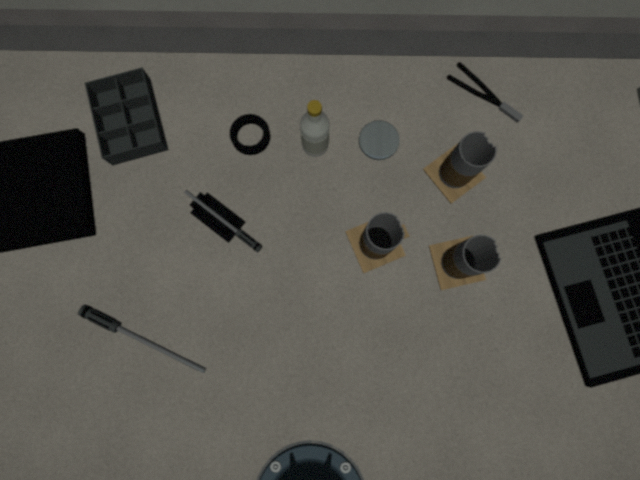

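View pics/scene0.png

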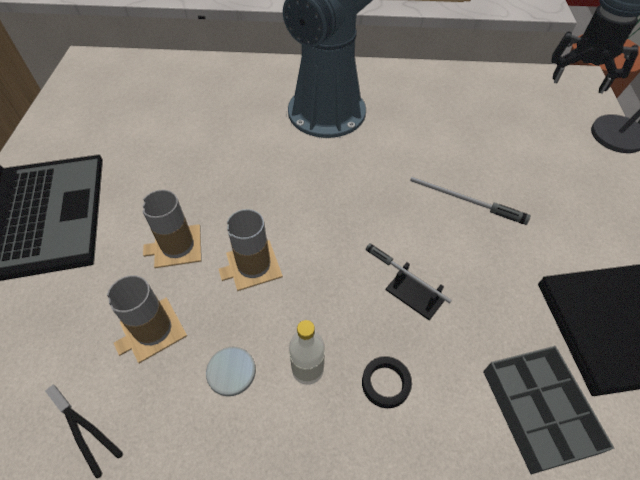

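The top view shows two drivers: one in the rest (187,192 to 260,247) and a longer one lying on the table (82,310 to 205,370). The one in the rest fits the given size. There are three tins, at (380,237), (470,155) and (470,258), and the leftmost is (380,237). I'll confirm both choices in an enlarged crop.

```bash
python3 - <<'E'
from h import *
a=cv2.imread("pics/top0.png");b=cv2.imread("pics/scene0.png")
def cr(i,x,y,w=100,h=75): return cv2.convertScaleAbs(cv2.resize(i[y:y+h,x:x+w],(400,300),interpolation=cv2.INTER_CUBIC),alpha=1.5 if i is a else 1)
m=np.vstack([np.hstack([cr(a,175,180),cr(a,340,200)]),np.hstack([cr(b,360,240),cr(b,205,205,110,82)])])
cv2.imwrite("pics/crop0.png",m)
E
```

```text
(no output)
```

View pics/crop0.png

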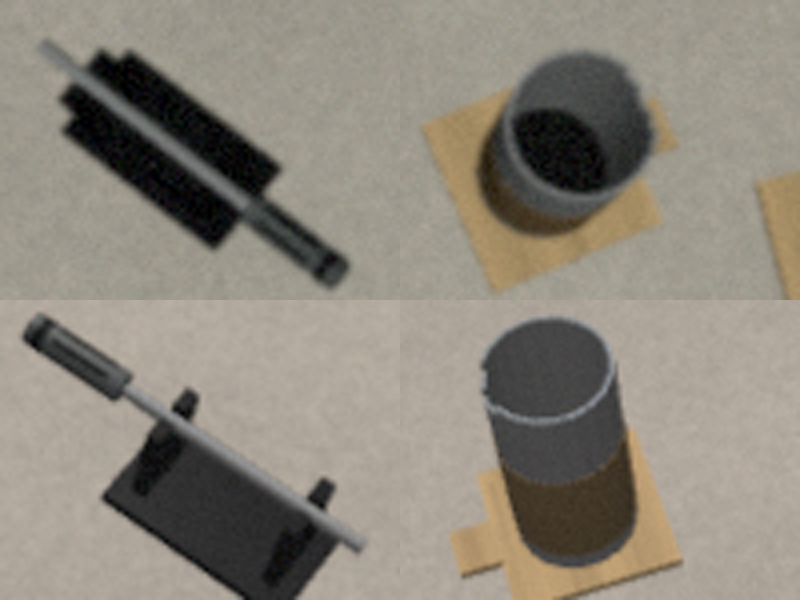

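The crop confirms both choices: the driver in the rest has a grey handle toward the robot's right, and the leftmost tin has its notch and tongue on its right side. Next I'll measure them.

```bash
python3 - <<'E'
from h import *
import pickle
d=pickle.load(open("cams.pkl","rb"));t,s=d["top"],d["scene"]
T=lambda x,y,ox,oy:(ox+(x+.5)/4-.5,oy+(y+.5)/4-.5)
for c,a,b in((t,T(45,47,175,180),T(337,272,175,180)),(s,T(362,248,360,240),T(35,30,360,240))):
    A,B=atz(c,*a,.06),atz(c,*b,.06); print("driver",A,B,np.linalg.norm(A-B),np.degrees(np.arctan2(*(B-A)[1::-1])))
F=[atz(t,*T(x-400,y,340,200),.006) for x,y in((423,125),(497,290),(660,222))]
print("foot",F,(F[0]+F[2])/2); v=F[2]-F[1]; w=F[0]-F[1]; print(np.linalg.norm(v),np.linalg.norm(w),np.degrees(np.arctan2(v[1],v[0])),np.degrees(np.arctan2(-w[0],w[1])))
print("rim top",atz(t,*T(179,131,340,200),.152))
k=110/400
print("rim scene",atz(s,205+149*k,205+70*k,.152))
for x,y in((450,535),(462,577),(520,600),(682,562),(633,430),(478,475),(498,520),(503,568)): print(atz(s,205+(x-400)*k,205+(y-300)*k,.006))
for n,c,u,v in(("lid",t,379,140),("bottle",t,315,150),("tape",t,250,134)): print(n,atz(c,u,v,.012))
E
```

```text
driver [0.62009126 0.26580321 0.06      ] [0.50374168 0.10970241 0.06      ] 0.1946912555384483 -126.69896605102726
driver [0.6216562  0.26818729 0.06      ] [0.50390369 0.11119462 0.06      ] 0.1962456393395904 -126.87176839029186
foot [array([ 0.55108548, -0.07031993,  0.006     ]), array([ 0.46137961, -0.11051115,  0.006     ]), array([ 0.49946435, -0.19889963,  0.006     ])] [ 0.52527492 -0.13460978  0.006     ]
0.0962443270999635 0.0982979032849684 -66.68980318497621 -65.86603066598683
rim top [ 0.52203223 -0.13337865  0.152     ]
rim scene [ 0.52821746 -0.13099424  0.152     ]
[ 0.54511089 -0.20577988  0.006     ]
[ 0.57295043 -0.19352402  0.006     ]
[ 0.58602816 -0.15741924  0.006     ]
[ 0.55523272 -0.06683018  0.006     ]
[ 0.46313309 -0.10693811  0.006     ]
[ 0.501983   -0.19673227  0.006     ]
[ 0.53305983 -0.17921577  0.006     ]
[ 0.56553855 -0.17074475  0.006     ]
lid [ 0.75824599 -0.14453855  0.012     ]
bottle [ 0.73264313 -0.00135872  0.012     ]
tape [0.76807491 0.14507429 0.012     ]
```

```bash
cat >> h.py <<'E'
def tool(b_az,below,yaz):
    "tool z at azimuth b_az, 'below' deg under horizontal; closing axis horizontal at yaz"
    a,e,y=np.radians([b_az,below,yaz]); z=np.array([np.cos(e)*np.cos(a),np.cos(e)*np.sin(a),-np.sin(e)]); yy=np.array([np.cos(y),np.sin(y),0])
    return np.column_stack([np.cross(yy,z),yy,z])
def go(p,M,o=None):
    o=o or ctrl.get_obs(); r=(R.from_matrix(M)*R.from_quat(o["eef_rot"],scalar_first=True).inv()).as_rotvec()
    print("row",np.round((np.array(p)-o["eef_pos"])/.05,3),np.round(r,3),"deg",np.degrees(np.linalg.norm(r)).round(1))
PAZ=53.2; G=np.array([.5154,.1264,.06])
E
python3 - <<'E'
from h import *
M=tool(53.2,55,143.2); tz=M[:,2]; print(M)
go(G-tz*.09+[0,0,.05],M); go(G-tz*.09,M); go(G+tz*.017,M)
E
```

```text
[[-0.49069141 -0.80073137  0.34358582]
 [-0.65592074  0.5990236   0.45928065]
 [-0.57357644  0.         -0.81915204]]
row [ 6.048 -9.195 -0.254] [ 0.196 -0.622  1.21 ] deg 78.8
row [ 6.048 -9.195 -1.254] [ 0.196 -0.622  1.21 ] deg 78.8
row [ 6.783 -8.212 -3.007] [ 0.196 -0.622  1.21 ] deg 78.8
```

>>> {"name": "move_arm", "arguments": {"plan": [0.6,-0.9,0.3,0.02,-0.06,0.12,1.2,-1.8,0.5,0.04,-0.12,0.24,1.8,-2.8,0.6,0.06,-0.19,0.36,2.4,-3.7,0.6,0.08,-0.25,0.48,3.0,-4.6,0.6,0.1,-0.31,0.6,3.6,-5.5,0.5,0.12,-0.37,0.73,4.3,-6.5,0.4,0.14,-0.44,0.85,4.9,-7.4,0.2,0.16,-0.5,0.97,5.5,-8.3,0,0.18,-0.56,1.09,6.05,-9.2,-0.25,0.196,-0.622,1.21], "grip": 85}}

```text
time_s: 1.35
eef_pos: [0.427, 0.1751, 0.2012]
eef_rot: [0.226, -0.354, 0.899, 0.124]
wrist_force: [0.9, 0.8, -0.8]
opening: 0.995
grasp_force: 0.0
```

>>> {"name": "move_arm", "arguments": {"plan": [0,0,0,0,0,0,0,0,0,0,0,0]}}

```text
time_s: 1.6
eef_pos: [0.4262, 0.1763, 0.2009]
eef_rot: [0.224, -0.352, 0.9, 0.125]
wrist_force: [-0.4, -0.5, -0.4]
opening: 0.995
grasp_force: 0.0
```

```bash
python3 - <<'E'
from h import *
M=tool(53.2,55,143.2); tz=M[:,2]; o=ctrl.get_obs(); print(o["eef_pos"],o["q"])
go(G-tz*.09+[0,0,.04],M); go(G-tz*.09,M)
E
```

```text
[0.42620513 0.17626483 0.20085413] [-0.24912405 -0.43733259  2.24320598  0.5129943   1.15023196 -2.73356966]
row [ 1.165 -1.824 -0.543] [ 0.028 -0.114  0.163] deg 11.5
row [ 1.165 -1.824 -1.343] [ 0.028 -0.114  0.163] deg 11.5
```

```bash
cat >> h.py <<'E'
from scipy.optimize import least_squares
Q0=np.array([1.042,.181,1.607,0,1.354,-.206]);P0=[.1821,.5448,.1964];E0=R.from_quat([-3.085e-04,.160692,.987004,-7.7132e-04],scalar_first=True)
ch=lambda q,s=1:R.from_euler("z",q[0])*R.from_euler("y",q[1]+q[2])*R.from_euler("z",s*q[3])*R.from_euler("y",q[4])*R.from_euler("z",q[5])
C=ch(Q0).inv()*E0
def fkR(q,s=1): return ch(q,s)*C
def fkp(q,g,s=1):
    z0,a1,L1,L2,Lt=g; p=np.array([a1+L1*np.sin(q[1])+L2*np.sin(q[1]+q[2]),0,z0+L1*np.cos(q[1])+L2*np.cos(q[1]+q[2])])
    return R.from_euler("z",q[0]).apply(p)+Lt*fkR(q,s).as_matrix()[:,2]
E
python3 - <<'E'
from h import *
o=ctrl.get_obs();E=R.from_quat(o["eef_rot"],scalar_first=True)
for s in(1,-1): print(s,np.degrees((fkR(o["q"],s).inv()*E).magnitude()))
f=lambda g:np.r_[(fkp(Q0,g)-P0)*100,(fkp(o["q"],g)-o["eef_pos"])*100,.001*(np.array(g)-[.35,0,.4,.4,.25])]
r=least_squares(f,[.35,0,.4,.4,.25]);print(r.x,r.fun)
print(C.as_matrix().round(3))
E
```

```text
1 0.07186138746680923
-1 58.82385792013737
[ 0.73873737 -1.53185257  0.52476749  2.04880844  0.61701531] [ 1.01543909e+01 -5.93322320e+00 -1.42478064e-06  1.40568273e-04
  5.53225939e-04  1.42035229e-06  3.88737369e-04 -1.53185257e-03
  1.24767492e-04  1.64880844e-03  3.67015313e-04]
[[ 0.    -1.     0.001]
 [ 1.     0.     0.   ]
 [-0.     0.001  1.   ]]
```

```bash
cat >> h.py <<'E'
def fkp(q,g):
    z0,y0,L1,L2,Lt=g; p=np.array([L1*np.sin(q[1])+L2*np.sin(q[1]+q[2]),y0,z0+L1*np.cos(q[1])+L2*np.cos(q[1]+q[2])])
    return R.from_euler("z",q[0]).apply(p)+Lt*fkR(q).as_matrix()[:,2]
LO=np.array([-2.99,-.89,.3,-1.14,0,-3.12]);HI=np.array([2.99,2.07,2.58,4.28,2.63,3.12])
def ik(p,M,g,q0):
    f=lambda q:np.r_[(fkp(q,g)-p)*10,(fkR(q).inv()*R.from_matrix(M)).as_rotvec()]
    r=least_squares(f,np.clip(q0,LO+.02,HI-.02),bounds=(LO,HI)); return r.x,np.abs(r.fun).max()
E
python3 - <<'E'
from h import *
o=ctrl.get_obs()
f=lambda g:np.r_[(fkp(Q0,g)-P0)*100,(fkp(o["q"],g)-o["eef_pos"])*100,.001*(np.array(g)-[.35,.1,.4,.4,.25])]
r=least_squares(f,[.35,.1,.4,.4,.25]);g=r.x;print(g,r.fun[:6]/100)
tin=np.array([.525,-.1335,0]);n=np.array([np.cos(np.radians(-66.5)),np.sin(np.radians(-66.5)),0])
for flip in(0,180):
  for tilt in(35,20,50):
    M=tool(53.2,90-tilt,143.2+flip);tz=M[:,2]
    q,e=ik(G+tz*.017,M,g,o["q"] if not flip else o["q"]+[0,0,0,0,0,3.14]);print(flip,tilt,"pick",q.round(2),e.round(4))
    for ln in(0,30,37):
      a=np.radians(ln); ax=np.array([0,0,1])*np.cos(a)+n*np.sin(a)
      M=tool(-66.5,tilt+ln,23.5+flip); tip=tin-n*.022+[0,0,.037]
      for up in (.17,0):
        if up and ln: continue
        q,e=ik(tip+[0,0,up]+ax*.178+M[:,2]*.017,M,g,q);print("   place",ln,up,q.round(2),e.round(4))
E
```

```text
[0.2235548  0.11750577 0.44163735 0.494909   0.35446715] [ 5.99932002e-05 -1.09891870e-04  4.58160884e-04  8.13669585e-05
  8.99544229e-05 -4.58160871e-04]
0 35 pick [-0.27  0.02  2.21  0.63  0.81 -3.12] 0.1249
   place 0 0.17 [ 0.06 -0.17  1.9  -0.98  1.19 -0.07] 0.0
   place 0 0 [ 0.05 -0.02  2.13 -1.14  1.    0.3 ] 0.0074
   place 30 0 [-0.37  0.04  1.87 -0.38  0.94 -0.6 ] 0.0
   place 37 0 [-0.44  0.11  1.79 -0.24  1.01 -0.75] 0.0
0 20 pick [-0.19  0.07  2.12  0.43  0.84 -2.96] 0.0
   place 0 0.17 [ 0.11 -0.15  1.96 -1.14  1.2   0.08] 0.1327
   place 0 0 [ 0.09  0.05  2.07 -1.14  1.11  0.33] 0.2371
   place 30 0 [-0.25  0.01  2.01 -0.78  0.81 -0.2 ] 0.0
   place 37 0 [-0.33  0.05  1.94 -0.58  0.82 -0.41] 0.0
0 50 pick [-0.3  -0.    2.25  0.74  0.79 -3.12] 0.3172
   place 0 0.17 [-0.07 -0.16  1.77 -0.64  1.24 -0.36] 0.0
   place 0 0 [-0.07 -0.08  2.04 -0.77  0.96 -0.1 ] 0.0
   place 30 0 [-0.48  0.13  1.72 -0.12  1.15 -0.85] 0.0
   place 37 0 [-0.54  0.22  1.63 -0.03  1.24 -0.94] 0.0
180 35 pick [-0.37  0.03  2.27  0.83  0.85 -0.29] 0.0
   place 0 0.17 [ 0.06 -0.17  1.9  -0.98  1.19  3.07] 0.0
   place 0 0 [-0.03 -0.09  2.11 -0.94  0.93  3.12] 0.1413
   place 30 0 [-0.37  0.04  1.87 -0.38  0.95  2.55] 0.0
   place 37 0 [-0.44  0.11  1.79 -0.24  1.01  2.39] 0.0
180 20 pick [-0.19  0.07  2.12  0.42  0.84  0.18] 0.0
   place 0 0.17 [ 0.1  -0.18  1.98 -1.14  1.16  3.12] 0.1315
   place 0 0 [-0.01 -0.11  2.16 -1.07  0.91  3.12] 0.3165
   place 30 0 [-0.25  0.01  2.01 -0.78  0.81  2.95] 0.0
   place 37 0 [-0.33  0.05  1.94 -0.58  0.83  2.73] 0.0
180 50 pick [-0.54  0.09  2.37  1.15  0.99 -0.73] 0.0
   place 0 0.17 [-0.07 -0.16  1.77 -0.64  1.24  2.78] 0.0
   place 0 0 [-0.07 -0.08  2.04 -0.77  0.96  3.04] 0.0
   place 30 0 [-0.48  0.13  1.72 -0.12  1.16  2.3 ] 0.0
   place 37 0 [-0.54  0.22  1.63 -0.03  1.25  2.2 ] 0.0
```

```bash
cat >> h.py <<'E'
g0=np.array([.22355,.11751,.44164,.49491,.35447])
def interp(q1,n,final=None):
    "n rows along the joint line from here to q1; also worst turn per row"
    o=ctrl.get_obs();q0=np.array(o["q"]);E=R.from_quat(o["eef_rot"],scalar_first=True);p0=fkp(q0,g0);rows=[];pr=fkR(q0)
    for k in range(1,n+1):
        q=q0+(q1-q0)*k/n; rv=(fkR(q)*E.inv()).as_rotvec(); rows.append(np.r_[(fkp(q,g0)-p0)/.05,rv])
    print("step deg",np.degrees((fkR(q0).inv()*fkR(q0+(q1-q0)/n)).magnitude()).round(1),"minz",min(fkp(q0+(q1-q0)*k/n,g0)[2] for k in range(n+1)).round(3))
    print([float(x) for x in np.array(rows).round(2).ravel()])
TILT=42
def mp(tilt=TILT): return tool(53.2,90-tilt,-36.8)
E
python3 - <<'E'
from h import *
M=mp();tz=M[:,2];o=ctrl.get_obs()
q,e=ik(G-tz*.085+[0,0,.03],M,g0,np.array([-.45,.05,2.3,.9,.9,-.4]));print(q.round(2),e)
q2,e=ik(G+tz*.017,M,g0,q);print(q2.round(2),e)
interp(q,20)
E
```

```text
[-0.65 -0.22  2.29  0.8   1.21 -0.35] 1.9706458687096525e-14
[-0.45  0.04  2.32  0.99  0.9  -0.51] 4.107825191113079e-14
step deg 8.5 minz 0.153
[0.06, -0.08, -0.07, 0.05, 0.06, -0.13, 0.11, -0.16, -0.13, 0.11, 0.12, -0.25, 0.17, -0.24, -0.19, 0.16, 0.17, -0.37, 0.22, -0.33, -0.25, 0.22, 0.23, -0.5, 0.28, -0.41, -0.31, 0.27, 0.29, -0.62, 0.33, -0.5, -0.37, 0.33, 0.36, -0.75, 0.39, -0.59, -0.42, 0.39, 0.42, -0.87, 0.44, -0.68, -0.47, 0.44, 0.48, -0.99, 0.5, -0.77, -0.52, 0.5, 0.55, -1.11, 0.55, -0.86, -0.57, 0.55, 0.61, -1.24, 0.61, -0.96, -0.61, 0.61, 0.68, -1.36, 0.66, -1.05, -0.66, 0.66, 0.74, -1.48, 0.72, -1.15, -0.7, 0.72, 0.81, -1.6, 0.77, -1.25, -0.74, 0.77, 0.88, -1.72, 0.83, -1.36, -0.78, 0.83, 0.96, -1.83, 0.88, -1.46, -0.81, 0.88, 1.03, -1.95, 0.94, -1.57, -0.85, 0.93, 1.11, -2.07, 0.99, -1.68, -0.88, 0.99, 1.19, -2.18, 1.05, -1.79, -0.91, 1.04, 1.27, -2.29, 1.1, -1.91, -0.94, 1.09, 1.35, -2.4]
```

>>> {"name": "move_arm", "arguments": {"plan": [0.06,-0.08,-0.07,0.05,0.06,-0.13,0.11,-0.16,-0.13,0.11,0.12,-0.25,0.17,-0.24,-0.19,0.16,0.17,-0.37,0.22,-0.33,-0.25,0.22,0.23,-0.5,0.28,-0.41,-0.31,0.27,0.29,-0.62,0.33,-0.5,-0.37,0.33,0.36,-0.75,0.39,-0.59,-0.42,0.39,0.42,-0.87,0.44,-0.68,-0.47,0.44,0.48,-0.99,0.5,-0.77,-0.52,0.5,0.55,-1.11,0.55,-0.86,-0.57,0.55,0.61,-1.24]}}

```text
time_s: 2.85
eef_pos: [0.4535, 0.1349, 0.1727]
eef_rot: [0.072, 0.34, 0.892, 0.288]
wrist_force: [-0.3, -0.1, -0.5]
opening: 0.999
grasp_force: 0.0
```

```bash
python3 - <<'E'
from h import *
M=mp();tz=M[:,2]
q,e=ik(G-tz*.085+[0,0,.03],M,g0,np.array([-.65,-.22,2.3,.8,1.2,-.35]));print(q.round(2),e,np.round(ctrl.get_obs()["q"],2))
interp(q,9)
E
```

```text
[-0.65 -0.22  2.29  0.8   1.21 -0.35] 1.27675647831893e-14 [-0.44 -0.3   2.24  0.65  1.17 -1.54]
step deg 9.5 minz 0.153
[0.03, -0.1, -0.05, 0.06, 0.07, -0.13, 0.07, -0.21, -0.1, 0.13, 0.14, -0.27, 0.11, -0.31, -0.15, 0.2, 0.21, -0.4, 0.14, -0.42, -0.19, 0.26, 0.29, -0.53, 0.18, -0.53, -0.23, 0.33, 0.36, -0.66, 0.22, -0.64, -0.27, 0.4, 0.44, -0.79, 0.25, -0.75, -0.3, 0.47, 0.51, -0.92, 0.29, -0.86, -0.33, 0.54, 0.59, -1.05, 0.33, -0.98, -0.36, 0.62, 0.67, -1.17]
```

>>> {"name": "move_arm", "arguments": {"plan": [0.03,-0.1,-0.05,0.06,0.07,-0.13,0.07,-0.21,-0.1,0.13,0.14,-0.27,0.11,-0.31,-0.15,0.2,0.21,-0.4,0.14,-0.42,-0.19,0.26,0.29,-0.53,0.18,-0.53,-0.23,0.33,0.36,-0.66,0.22,-0.64,-0.27,0.4,0.44,-0.79,0.25,-0.75,-0.3,0.47,0.51,-0.92,0.29,-0.86,-0.33,0.54,0.59,-1.05,0.33,-0.98,-0.36,0.62,0.67,-1.17,0.33,-0.98,-0.36,0.62,0.67,-1.17]}}

```text
time_s: 4.1
eef_pos: [0.4701, 0.0856, 0.1545]
eef_rot: [-0.161, 0.834, 0.42, 0.321]
wrist_force: [-0.7, 0.0, -0.6]
opening: 0.993
grasp_force: 0.0
```

```bash
python3 - <<'E'
from h import *
import pickle
M=mp();tz=M[:,2]
c=shot("wrist","pics/w1.png");pickle.dump(c,open("w1.pkl","wb"))
o=ctrl.get_obs();print(o["eef_pos"],np.round(o["q"],2))
d=np.array([-.599,-.801,0])
for s in(140,178,200): print(s,np.round(proj(c,G+d*(s-178)/1000),1))
go(G-tz*.03,M);go(G+tz*.017,M)
E
```

```text
[0.47026457 0.08551819 0.15469851] [-0.65 -0.19  2.27  0.8   1.21 -0.37]
140 [336.1 206.1]
178 [336.6 242.9]
200 [336.9 266.1]
row [ 0.662  0.496 -1.448] [ 0.001  0.003 -0.005] deg 0.3
row [ 1.039  1.    -2.147] [ 0.001  0.003 -0.005] deg 0.3
```

View pics/w1.png

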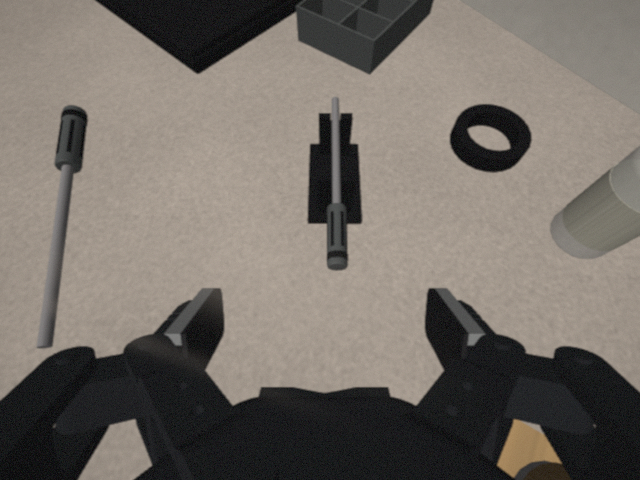

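The wrist view shows the handle from (337,206) to (337,267), which matches the prediction to within 1 px. I'll go in for the grasp.

>>> {"name": "move_arm", "arguments": {"plan": [0.3,0.25,-0.7,0,0,0,0.66,0.5,-1.45,0,0,0,0.85,0.75,-1.8,0,0,0,1.04,1.0,-2.15,0,0,0,1.04,1.0,-2.15,0,0,0,1.04,1.0,-2.15,0,0,0]}}

```text
time_s: 4.9
eef_pos: [0.5225, 0.1346, 0.0478]
eef_rot: [-0.16, 0.834, 0.42, 0.322]
wrist_force: [0.2, -0.7, 0.5]
opening: 0.995
grasp_force: 0.0
```

>>> {"name": "move_arm", "arguments": {"plan": [0,0,0,0,0,0,0,0,0,0,0,0,0,0,0,0,0,0,0,0,0,0,0,0,0,0,0,0,0,0,0,0,0,0,0,0,0,0,0,0,0,0,0,0,0,0,0,0], "grip": 5}}

```text
time_s: 5.9
eef_pos: [0.5226, 0.1342, 0.0471]
eef_rot: [-0.16, 0.834, 0.419, 0.321]
wrist_force: [0.5, -0.1, 0.4]
opening: 0.057
grasp_force: 0.1
```

```bash
python3 - <<'E'
from h import *
shot("wrist","pics/w2.png");shot("scene","pics/s2.png");shot("top","pics/t2.png")
a=cv2.imread("pics/w2.png");b=cv2.imread("pics/s2.png")[200:380,320:560]
cv2.imwrite("pics/m2.png",np.hstack([cv2.resize(a,(400,300)),cv2.resize(b,(400,300),interpolation=cv2.INTER_CUBIC)]))
E
```

```text
(no output)
```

View pics/m2.png

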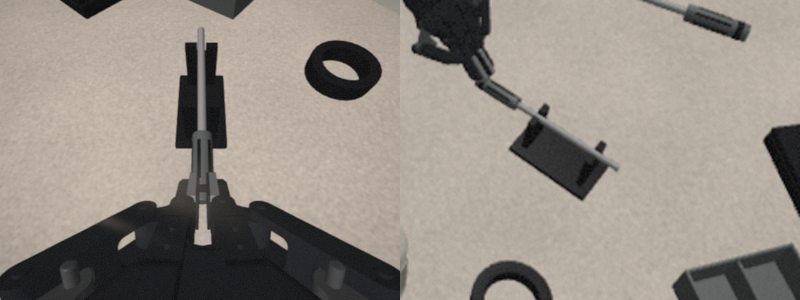

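```bash
python3 - <<'E'
from h import *
a=cv2.imread("pics/w2.png")[190:410,220:430];b=cv2.imread("pics/s2.png")[200:280,330:410]
f=lambda i:cv2.convertScaleAbs(cv2.resize(i,(400,400),interpolation=cv2.INTER_CUBIC),alpha=1.6,beta=20)
cv2.imwrite("pics/m3.png",np.hstack([f(a),f(b)]))
o=ctrl.get_obs();print(o["opening"],o["grasp_force"],o["eef_pos"],np.round(o["q"],2))
E
```

```text
0.05783326685403753 0.10220577707514167 [0.52258532 0.13416458 0.0471043 ] [-0.45  0.18  2.21  1.01  0.89 -0.54]
```

View pics/m3.png

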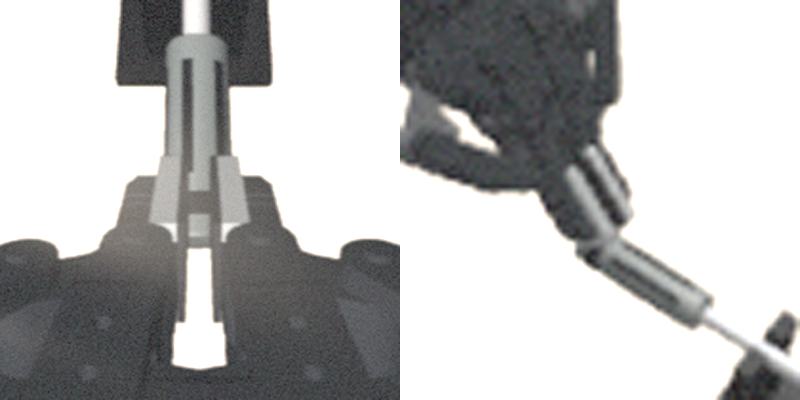

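```bash
python3 - <<'E'
from h import *
c=ctrl.camera("wrist");o=ctrl.get_obs();E=R.from_quat(o["eef_rot"],scalar_first=True).as_matrix();d=np.array([-.599,-.801,0])
f=lambda p:((np.array(proj(c,p))-[220,190])*400/np.array([210,220])).round()
for s in(140,178,200): print(s,f(G+d*(s-178)/1000))
p=np.array(o["eef_pos"])
for b in(0,19): print("tool",b,f(p-E[:,2]*b/1000),[f(p-E[:,2]*b/1000+E[:,1]*.0025+E[:,0]*x) for x in(-.011,.011)])
print(c["origin"],E.T@(np.array(c["origin"])-p))
s=ctrl.camera("scene")
f2=lambda p:(400+(np.array(proj(s,p))-[330,200])*5).round()-[0,400]
print("scene",f2(p),f2(p-E[:,2]*.019),f2(G),f2(G+d*.022))
E
```

```text
140 [192.  42.]
178 [191. 159.]
200 [191. 238.]
tool 0 [195. 140.] [array([204., 174.]), array([204., 106.])]
tool 19 [195. 165.] [array([204., 201.]), array([205., 127.])]
[0.48159809 0.07847278 0.22492433] [ 0.06790761  0.00081225 -0.17830654]
scene [644. 293.] [623. 258.] [629. 260.] [586. 232.]
```

The fingers shut above the handle. In both views the fingertips end about 30 mm short of the reported TCP. I'll open, go 30 mm further along the tool axis (still clear of the table) and close again.

>>> {"name": "move_arm", "arguments": {"plan": [0,0,0,0,0,0,0,0,0,0,0,0,0,0,0,0,0,0,0,0,0,0,0,0,0,0,0,0,0,0,0.12,0.16,-0.22,0,0,0,0.24,0.32,-0.45,0,0,0,0.24,0.32,-0.45,0,0,0], "grip": 85}}

```text
time_s: 7.15
eef_pos: [0.534, 0.1508, 0.024]
eef_rot: [-0.161, 0.834, 0.419, 0.321]
wrist_force: [-0.2, -0.4, -0.8]
opening: 0.995
grasp_force: 0.0
```

>>> {"name": "move_arm", "arguments": {"plan": [0,0,0,0,0,0,0,0,0,0,0,0,0,0,0,0,0,0,0,0,0,0,0,0,0,0,0,0,0,0,0,0,0,0,0,0,0,0,0,0,0,0], "grip": 5}}

```text
time_s: 8.02
eef_pos: [0.5346, 0.1501, 0.0246]
eef_rot: [-0.16, 0.834, 0.418, 0.321]
wrist_force: [-1.1, -0.7, 1.8]
opening: 0.192
grasp_force: 58.3
```

```bash
python3 - <<'E'
from h import *
shot("wrist","pics/w4.png");shot("scene","pics/s4.png")
a=cv2.imread("pics/w4.png")[190:410,220:430];b=cv2.imread("pics/s4.png")[200:280,330:410]
f=lambda i:cv2.convertScaleAbs(cv2.resize(i,(400,400),interpolation=cv2.INTER_CUBIC),alpha=1.3,beta=10)
cv2.imwrite("pics/m4.png",np.hstack([f(a),f(b)]))
E
```

```text
(no output)
```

View pics/m4.png

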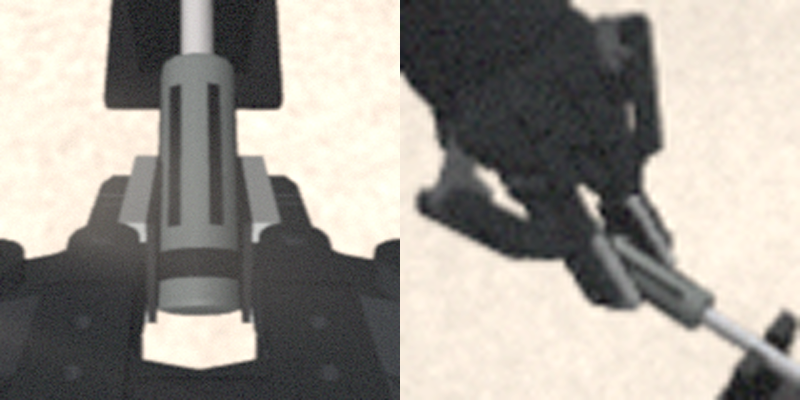

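The handle is gripped: 58 N, opening 16 mm, pads around the rear half of the handle. Next I'll record the driver's pose in the tool frame and plan the carry.

```bash
cat >> h.py <<'E'
import pickle,os
if os.path.exists("grasp.pkl"): Rtd,ptd=pickle.load(open("grasp.pkl","rb"))
TIN=np.array([.525,-.1335,0]);NAZ=-66.5;N=np.array([np.cos(np.radians(NAZ)),np.sin(np.radians(NAZ)),0])
def drv():
    o=ctrl.get_obs();E=R.from_quat(o["eef_rot"],scalar_first=True).as_matrix()
    return np.array(o["eef_pos"])+E@ptd, E@Rtd
def want(xt,z,lean,lat=0):
    "tool pose for driver tip at xt along notch line, height z, lean deg"
    a=np.radians(lean); x=np.array([0,0,1])*np.cos(a)+N*np.sin(a); y=np.cross([0,0,1],N)*-1; D=np.column_stack([x,y,np.cross(x,y)])
    M=D@Rtd.T; return TIN+N*xt+np.cross([0,0,1],N)*lat+[0,0,z]-M@ptd, M
def rel():
    p,D=drv(); v=p-TIN; x=D[:,0]; return "tip n %.1f lat %.1f z %.1f lean %.1f side %.1f"%(v@N*1e3,v@np.cross([0,0,1],N)*1e3,p[2]*1e3,np.degrees(np.arctan2(x@N,x[2])),np.degrees(np.arcsin(x@np.cross([0,0,1],N))))
E
python3 - <<'E'
from h import *
o=ctrl.get_obs();E=R.from_quat(o["eef_rot"],scalar_first=True).as_matrix()
d=np.array([-.599,-.801,0]);d/=np.linalg.norm(d);tip=G-d*.178
# driver y = closing-axis-ish: horizontal; at place y=-(z x n)
y=np.cross([0,0,1],d); y=y if True else -y
# at place handle up: tool z ~ +n side ; at pick up-direction(-toolz) -> -n : D z axis = world up at pick
D=np.column_stack([d,y,np.cross(d,y)])
pickle.dump((E.T@D,E.T@(tip-np.array(o["eef_pos"]))),open("grasp.pkl","wb"))
E
python3 - <<'E'
from h import *
print(drv())
for lean in(0,10,15,30,37):
    for z in (.2,.03,.05):
        if z==.2 and lean>15: continue
        p,M=want(-.014 if lean<20 else -.024,z,lean)
        q,e=ik(p,M,g0,np.array([-.1,-.1,1.95,-.7,1.1,2.6]));print(lean,z,q.round(2),e.round(4),M[:,2].round(2))
E
```

```text
(array([0.62200058, 0.26894935, 0.06      ]), array([[-5.98879637e-01,  8.00839048e-01,  4.36661123e-17],
       [-8.00839048e-01, -5.98879637e-01,  1.82876035e-18],
       [-7.90491872e-17,  5.33880133e-17,  1.00000000e+00]]))
0 0.2 [-0.67  0.44  1.2   0.45  2.22  2.2 ] 0.0 [-0.3   0.68 -0.67]
0 0.03 [-0.67  0.54  1.43  0.38  1.93  2.06] 0.0 [-0.3   0.68 -0.67]
0 0.05 [-0.67  0.52  1.41  0.39  1.96  2.07] 0.0 [-0.3   0.68 -0.67]
10 0.2 [-0.71  0.58  1.1   0.54  2.35  2.22] 0.0 [-0.34  0.78 -0.53]
10 0.03 [-0.71  0.69  1.29  0.44  2.08  2.05] 0.0 [-0.34  0.78 -0.53]
10 0.05 [-0.71  0.67  1.28  0.45  2.11  2.06] 0.0 [-0.34  0.78 -0.53]
15 0.2 [-0.72  0.65  1.05  0.6   2.41  2.25] 0.0 [-0.36  0.82 -0.46]
15 0.03 [-0.72  0.76  1.22  0.47  2.16  2.05] 0.0 [-0.36  0.82 -0.46]
15 0.05 [-0.72  0.74  1.21  0.48  2.19  2.07] 0.0 [-0.36  0.82 -0.46]
30 0.03 [-0.76  0.98  1.05  0.58  2.36  2.09] 0.0 [-0.39  0.9  -0.21]
30 0.05 [-0.76  0.96  1.05  0.59  2.39  2.11] 0.0 [-0.39  0.9  -0.21]
37 0.03 [-0.77  1.09  0.96  0.65  2.46  2.14] 0.0 [-0.4   0.91 -0.09]
37 0.05 [-0.77  1.06  0.96  0.67  2.48  2.16] 0.0 [-0.4   0.91 -0.09]
```

```bash
sed -i 's/y=np.cross(\[0,0,1\],N)\*-1/y=np.cross([0,0,1],N)/' h.py
python3 - <<'E'
from h import *
q0=np.array([-.1,-.1,1.95,-.7,1.1,2.6])
for lean in(0,10,15,20,30,37):
    for z in (.2,.03,.05):
        p,M=want(-.014 if lean<20 else -.024,z,lean)
        q,e=ik(p,M,g0,q0);print(lean,z,q.round(2),e.round(4),M[:,2].round(2))
E
```

```text
0 0.2 [-0.07 -0.15  1.87 -0.82  1.11 -0.22] 0.0 [ 0.3  -0.68 -0.67]
0 0.03 [-0.07 -0.01  2.11 -1.02  0.88  0.14] 0.0 [ 0.3  -0.68 -0.67]
0 0.05 [-0.07 -0.04  2.09 -0.99  0.91  0.09] 0.0 [ 0.3  -0.68 -0.67]
10 0.2 [-0.21 -0.11  1.77 -0.59  1.13 -0.46] 0.0 [ 0.25 -0.56 -0.79]
10 0.03 [-0.21 -0.01  2.03 -0.73  0.84 -0.19] 0.0 [ 0.25 -0.56 -0.79]
10 0.05 [-0.21 -0.03  2.   -0.71  0.88 -0.23] 0.0 [ 0.25 -0.56 -0.79]
15 0.2 [-0.27 -0.08  1.72 -0.48  1.16 -0.57] 0.0 [ 0.22 -0.5  -0.84]
15 0.03 [-0.27  0.02  1.98 -0.59  0.85 -0.35] 0.0 [ 0.22 -0.5  -0.84]
15 0.05 [-0.27 -0.    1.96 -0.57  0.89 -0.38] 0.0 [ 0.22 -0.5  -0.84]
20 0.2 [-0.32 -0.05  1.68 -0.38  1.21 -0.65] 0.0 [ 0.19 -0.43 -0.88]
20 0.03 [-0.32  0.03  1.94 -0.47  0.88 -0.48] 0.0 [ 0.19 -0.43 -0.88]
20 0.05 [-0.32  0.02  1.92 -0.45  0.92 -0.51] 0.0 [ 0.19 -0.43 -0.88]
30 0.2 [-0.43  0.04  1.57 -0.21  1.3  -0.81] 0.0 [ 0.12 -0.28 -0.95]
30 0.03 [-0.43  0.12  1.83 -0.25  0.97 -0.72] 0.0 [ 0.12 -0.28 -0.95]
30 0.05 [-0.43  0.1   1.81 -0.24  1.01 -0.74] 0.0 [ 0.12 -0.28 -0.95]
37 0.2 [-0.5   0.12  1.49 -0.12  1.38 -0.9 ] 0.0 [ 0.08 -0.17 -0.98]
37 0.03 [-0.5   0.2   1.75 -0.13  1.05 -0.85] 0.0 [ 0.08 -0.17 -0.98]
37 0.05 [-0.5   0.18  1.73 -0.13  1.09 -0.86] 0.0 [ 0.08 -0.17 -0.98]
```

>>> {"name": "move_arm", "arguments": {"plan": [0,0,0.1,0,0,0,0,0,0.3,0,0,0,0,0,0.8,0,0,0,0,0,1.6,0,0,0,0,0,2.4,0,0,0,0,0,3.2,0,0,0,0,0,4.0,0,0,0,0,0,4.4,0,0,0]}}

```text
time_s: 9.12
eef_pos: [0.5352, 0.1499, 0.2475]
eef_rot: [-0.159, 0.834, 0.419, 0.323]
wrist_force: [0.2, -0.7, -0.6]
opening: 0.185
grasp_force: 58.5
```

```bash
python3 - <<'E'
from h import *
o=ctrl.get_obs()
p,M=want(-.014,.21,15);q,e=ik(p,M,g0,np.array([-.27,-.1,1.72,-.5,1.2,-.5]));print(q.round(2),e)
for k in range(0,15,2):
    qq=np.array(o["q"])+(q-o["q"])*k/14;E=fkR(qq).as_matrix();t=fkp(qq,g0);print((t+E@ptd).round(2),(t+E@(ptd+Rtd[:,0]*.2)).round(2),t.round(2))
interp(q,14)
E
```

```text
[-0.27 -0.08  1.7  -0.47  1.18 -0.58] 1.6653345369377348e-15
[0.63 0.27 0.28] [0.51 0.11 0.28] [0.54 0.15 0.25]
[0.6  0.25 0.24] [0.51 0.07 0.28] [0.53 0.11 0.23]
[0.58 0.21 0.21] [0.5  0.04 0.28] [0.53 0.07 0.23]
[0.56 0.16 0.18] [ 0.51 -0.    0.28] [0.53 0.02 0.23]
[0.54 0.1  0.17] [ 0.51 -0.05  0.3 ] [ 0.53 -0.03  0.24]
[0.53 0.03 0.17] [ 0.52 -0.09  0.33] [ 0.53 -0.09  0.26]
[ 0.52 -0.05  0.18] [ 0.53 -0.13  0.36] [ 0.54 -0.14  0.3 ]
[ 0.52 -0.12  0.21] [ 0.54 -0.17  0.4 ] [ 0.55 -0.19  0.34]
step deg 6.9 minz 0.225
[-0.09, -0.35, -0.17, -0.1, -0.0, 0.06, -0.16, -0.74, -0.3, -0.2, -0.01, 0.13, -0.22, -1.16, -0.39, -0.3, -0.01, 0.19, -0.26, -1.62, -0.44, -0.4, -0.0, 0.26, -0.28, -2.1, -0.44, -0.5, -0.0, 0.32, -0.29, -2.6, -0.39, -0.6, 0.0, 0.39, -0.28, -3.12, -0.28, -0.7, 0.01, 0.45, -0.25, -3.65, -0.13, -0.79, 0.02, 0.52, -0.21, -4.18, 0.08, -0.89, 0.04, 0.58, -0.15, -4.71, 0.34, -0.98, 0.06, 0.65, -0.09, -5.23, 0.66, -1.08, 0.08, 0.71, -0.01, -5.74, 1.03, -1.17, 0.1, 0.77, 0.08, -6.23, 1.45, -1.26, 0.13, 0.83, 0.17, -6.7, 1.92, -1.35, 0.16, 0.89]
```

>>> {"name": "move_arm", "arguments": {"plan": [-0.09,-0.35,0.1,-0.1,0,0.06,-0.16,-0.74,0.2,-0.2,-0.01,0.13,-0.22,-1.16,0.3,-0.3,-0.01,0.19,-0.26,-1.62,0.4,-0.4,0,0.26,-0.28,-2.1,0.5,-0.5,0,0.32,-0.29,-2.6,0.6,-0.6,0,0.39,-0.28,-3.12,0.7,-0.7,0.01,0.45,-0.25,-3.65,0.8,-0.79,0.02,0.52,-0.21,-4.18,1.0,-0.89,0.04,0.58,-0.15,-4.71,1.2,-0.98,0.06,0.65]}}

```text
time_s: 10.38
eef_pos: [0.5266, -0.086, 0.3041]
eef_rot: [0.142, 0.648, 0.749, -0.0]
wrist_force: [0.1, -0.4, -0.5]
opening: 0.193
grasp_force: 58.4
```

```bash
python3 - <<'E'
from h import *
print(rel()); go(*want(-.014,.21,15))
E
```

```text
tip n -149.6 lat 65.0 z 205.9 lean 33.2 side -16.6
row [ 0.453 -2.012  0.784] [-0.393  0.074  0.211] deg 25.9
```

>>> {"name": "move_arm", "arguments": {"plan": [0.1,-0.5,0.2,-0.1,0.02,0.05,0.2,-1.0,0.4,-0.2,0.04,0.1,0.33,-1.5,0.6,-0.3,0.055,0.16,0.45,-2.01,0.78,-0.393,0.074,0.211,0.45,-2.01,0.78,-0.393,0.074,0.211,0.45,-2.01,0.78,-0.393,0.074,0.211]}}

```text
time_s: 11.12
eef_pos: [0.5492, -0.1852, 0.3427]
eef_rot: [0.236, 0.527, 0.802, -0.153]
wrist_force: [-0.4, 1.2, -1.2]
opening: 0.19
grasp_force: 58.5
```

```bash
python3 - <<'E'
from h import *
print(rel(),ctrl.get_obs()["wrist_force"]);p,D=drv()
t=shot("top","pics/t5.png");s=shot("scene","pics/s5.png")
y=np.cross([0,0,1],N)
for n,c in(("t",t),("s",s)):
    print(n,"tip",np.round(proj(c,p),1),"s140",np.round(proj(c,p+D[:,0]*.14),1),"rimc",np.round(proj(c,TIN+[0,0,.152]),1),"notch",np.round(proj(c,TIN+N*.034+[0,0,.136]),1))
    im=cv2.imread(f"pics/{n}5.png")
    for q in [TIN+[0,0,.152]+.033*(N*np.cos(a)+y*np.sin(a)) for a in np.arange(0,6.28,.26)]:
        u,v=np.round(proj(c,q)).astype(int); im[v,u]=(0,255,0)
    for k in(0,.05,.1):
        u,v=np.round(proj(c,p+D[:,0]*k)).astype(int); im[v,u]=(0,0,255)
    u,v=np.round(proj(c,TIN+N*.034+[0,0,.136])).astype(int); im[v,u]=(0,0,255)
    u,v=np.round(proj(c,TIN+[0,0,.18])).astype(int)
    cr=cv2.resize(im[v-50:v+50,u-50:u+50],(400,400),interpolation=cv2.INTER_NEAREST)
    if n=="t": A=cv2.convertScaleAbs(cr,alpha=1.5)
cv2.imwrite("pics/m5.png",np.hstack([A,cr]))
E
```

```text
tip n -15.9 lat 1.2 z 209.7 lean 15.2 side -0.3 [-0.37720776  1.17512894 -1.16603524]
t tip [380.7 227.5] s140 [418.1 200. ] rimc [384.4 230.8] notch [399.6 225.5]
s tip [249.6 201.8] s140 [216.3 152.2] rimc [244.9 222.8] notch [228.8 232.7]
```

View pics/m5.png

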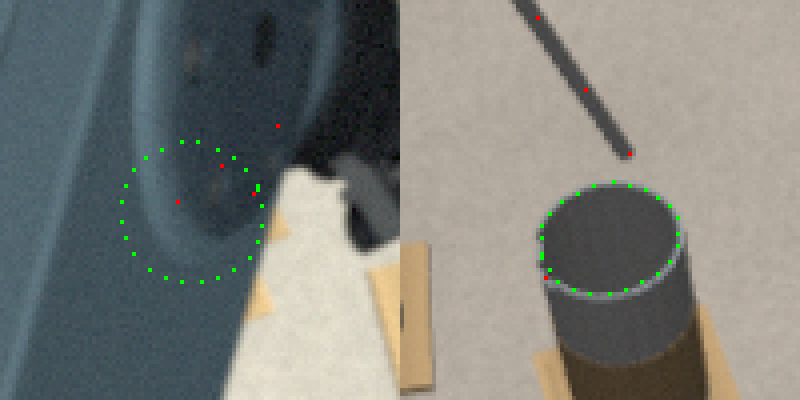

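The scene view shows the blade at about (249,202), on the prediction, and the rim fits its predicted circle. Before feeling for the pad, I'll estimate its height from the first top picture, where its far edge is visible inside the tin.

```bash
python3 - <<'E'
from h import *
t=pickle.load(open("cams.pkl","rb"))["top"]; im=cv2.GaussianBlur(cv2.cvtColor(t["pixels"],cv2.COLOR_RGB2GRAY),(0,0),.6).astype(np.float32)
away=TIN-np.array(t["origin"]);away[2]=0;a0=np.arctan2(away[1],away[0])
for P in range(6,66,3):
    g=[]
    for a in a0+np.linspace(-1,1,21):
        e=np.array([np.cos(a),np.sin(a),0]); v=[]
        for r in(.030,.036):
            u=proj(t,TIN+e*r+[0,0,P/1000]); v.append(cv2.getRectSubPix(im,(1,1),(float(u[0]),float(u[1])))[0,0])
        g.append(v[1]-v[0])
    print(P,round(float(np.mean(g)),2),end="; ")
E
```

```text
6 14.28; 9 17.37; 12 20.5; 15 23.2; 18 25.08; 21 26.04; 24 26.45; 27 25.65; 30 23.98; 33 21.51; 36 18.35; 39 14.82; 42 11.28; 45 7.95; 48 5.08; 51 2.94; 54 1.21; 57 0.01; 60 -0.58; 63 -0.85;
```

>>> {"name": "move_arm", "arguments": {"plan": [0,0,-0.5,0,0,0,0,0,-1.0,0,0,0,0,0,-1.5,0,0,0,0,0,-2.0,0,0,0,0,0,-2.5,0,0,0,0,0,-2.8,0,0,0,0,0,-2.9,0,0,0,0,0,-2.9,0,0,0]}}

```text
time_s: 12.22
eef_pos: [0.5499, -0.1859, 0.1991]
eef_rot: [0.237, 0.526, 0.802, -0.153]
wrist_force: [-0.0, -0.4, -0.5]
opening: 0.188
grasp_force: 58.5
```

```bash
python3 -c "
from h import *
print(rel(),ctrl.get_obs()['wrist_force'],ctrl.get_obs()['torque'])"
```

```text
tip n -14.5 lat 1.4 z 65.8 lean 15.1 side -0.2 [-0.02153321 -0.4301556  -0.50262596] [0.29979311 0.12235345 0.01466644]
```

>>> {"name": "move_arm", "arguments": {"plan": [0,0,-0.1,0,0,0,0,0,-0.2,0,0,0,0,0,-0.3,0,0,0]}}

```text
time_s: 12.6
eef_pos: [0.5496, -0.1859, 0.1835]
eef_rot: [0.237, 0.526, 0.802, -0.153]
wrist_force: [-0.8, 0.2, -1.5]
opening: 0.188
grasp_force: 58.5
```

>>> {"name": "move_arm", "arguments": {"plan": [0,0,-0.05,0,0,0,0,0,-0.1,0,0,0,0,0,-0.1,0,0,0]}}

```text
time_s: 12.98
eef_pos: [0.5495, -0.1858, 0.1784]
eef_rot: [0.237, 0.526, 0.802, -0.154]
wrist_force: [0.4, 0.9, -0.5]
opening: 0.187
grasp_force: 58.5
```

Tip at about 45 mm, still free.

>>> {"name": "move_arm", "arguments": {"plan": [0,0,-0.05,0,0,0,0,0,-0.1,0,0,0,0,0,-0.1,0,0,0]}}

```text
time_s: 13.35
eef_pos: [0.5494, -0.1858, 0.1733]
eef_rot: [0.237, 0.526, 0.802, -0.154]
wrist_force: [-0.9, 0.0, -0.1]
opening: 0.19
grasp_force: 58.5
```

>>> {"name": "move_arm", "arguments": {"plan": [0,0,-0.04,0,0,0,0,0,-0.08,0,0,0,0,0,-0.08,0,0,0]}}

```text
time_s: 13.72
eef_pos: [0.5494, -0.1858, 0.1693]
eef_rot: [0.237, 0.526, 0.802, -0.154]
wrist_force: [0.4, 0.3, -1.1]
opening: 0.19
grasp_force: 58.5
```

>>> {"name": "move_arm", "arguments": {"plan": [0,0,-0.04,0,0,0,0,0,-0.04,0,0,0]}}

```text
time_s: 13.98
eef_pos: [0.5495, -0.1858, 0.1674]
eef_rot: [0.237, 0.526, 0.802, -0.154]
wrist_force: [0.8, 0.4, -0.8]
opening: 0.188
grasp_force: 58.5
```

>>> {"name": "move_arm", "arguments": {"plan": [0,0,-0.03,0,0,0,0,0,-0.03,0,0,0]}}

```text
time_s: 14.22
eef_pos: [0.5495, -0.1858, 0.166]
eef_rot: [0.237, 0.526, 0.802, -0.154]
wrist_force: [0.2, -1.1, -0.5]
opening: 0.185
grasp_force: 58.5
```

Tip at about 32.7 mm, no contact yet.

>>> {"name": "move_arm", "arguments": {"plan": [0,0,-0.03,0,0,0,0,0,-0.03,0,0,0]}}

```text
time_s: 14.48
eef_pos: [0.5495, -0.1858, 0.1644]
eef_rot: [0.237, 0.526, 0.802, -0.154]
wrist_force: [-0.2, 0.5, -0.8]
opening: 0.186
grasp_force: 58.5
```

>>> {"name": "move_arm", "arguments": {"plan": [0,0,-0.03,0,0,0,0,0,-0.03,0,0,0]}}

```text
time_s: 14.72
eef_pos: [0.5495, -0.1858, 0.1629]
eef_rot: [0.237, 0.526, 0.802, -0.154]
wrist_force: [0.5, -0.8, -1.6]
opening: 0.19
grasp_force: 58.5
```

>>> {"name": "move_arm", "arguments": {"plan": [0,0,-0.03,0,0,0,0,0,-0.03,0,0,0]}}

```text
time_s: 14.98
eef_pos: [0.5495, -0.1858, 0.1614]
eef_rot: [0.237, 0.526, 0.802, -0.154]
wrist_force: [-0.7, 0.5, -1.7]
opening: 0.19
grasp_force: 58.5
```

>>> {"name": "move_arm", "arguments": {"plan": [0,0,-0.02,0,0,0,0,0,-0.02,0,0,0]}}

```text
time_s: 15.22
eef_pos: [0.5495, -0.1858, 0.1605]
eef_rot: [0.237, 0.526, 0.802, -0.153]
wrist_force: [0.2, -0.7, -0.6]
opening: 0.189
grasp_force: 58.5
```

>>> {"name": "move_arm", "arguments": {"plan": [0,0,-0.02,0,0,0,0,0,-0.02,0,0,0]}}

```text
time_s: 15.48
eef_pos: [0.5495, -0.1858, 0.1595]
eef_rot: [0.237, 0.526, 0.802, -0.154]
wrist_force: [0.3, -0.1, 0.7]
opening: 0.19
grasp_force: 58.5
```

>>> {"name": "move_arm", "arguments": {"plan": [0,0,-0.02,0,0,0,0,0,-0.02,0,0,0]}}

```text
time_s: 15.72
eef_pos: [0.5497, -0.1859, 0.1586]
eef_rot: [0.237, 0.526, 0.802, -0.153]
wrist_force: [0.8, -0.6, -0.6]
opening: 0.188
grasp_force: 58.5
```

>>> {"name": "move_arm", "arguments": {"plan": [0,0,-0.02,0,0,0,0,0,-0.02,0,0,0]}}

```text
time_s: 15.98
eef_pos: [0.55, -0.1862, 0.1582]
eef_rot: [0.238, 0.526, 0.802, -0.154]
wrist_force: [-0.9, -1.4, 2.8]
opening: 0.187
grasp_force: 58.9
```

>>> {"name": "move_arm", "arguments": {"plan": [0,0,-0.02,0,0,0,0,0,-0.02,0,0,0]}}

```text
time_s: 16.23
eef_pos: [0.5504, -0.1864, 0.1579]
eef_rot: [0.238, 0.526, 0.802, -0.154]
wrist_force: [-0.5, -1.5, 5.0]
opening: 0.189
grasp_force: 59.2
```

```bash
python3 -c "
from h import *
print(rel(),ctrl.get_obs()['wrist_force'],ctrl.get_obs()['torque'])"
```

```text
tip n -13.6 lat 1.8 z 24.6 lean 15.0 side -0.3 [-0.49568101 -1.45138991  5.0233675 ] [-0.35740803  0.19102247 -0.04480457]
```

The blade has met the pad: about 5 N upward, tip at about 25 mm. That matches the image estimate of 23 to 26 mm. I'll lift 3 mm and then lean.

>>> {"name": "move_arm", "arguments": {"plan": [0,0,0,0,0,0,0,0,0.04,0,0,0,0,0,0.08,0,0,0,0,0,0.08,0,0,0]}}

```text
time_s: 16.73
eef_pos: [0.5493, -0.1856, 0.1602]
eef_rot: [0.237, 0.526, 0.802, -0.153]
wrist_force: [0.8, -0.6, -0.3]
opening: 0.188
grasp_force: 58.7
```

```bash
python3 - <<'E'
from h import *
print(rel())
for xt,l in((-.017,17.5),(-.020,20),(-.023,22.5),(-.025,24.5)): go(*want(xt,.029,l))
E
```

```text
tip n -15.2 lat 0.9 z 27.1 lean 15.1 side -0.2
row [ 0.022 -0.069 -0.023] [0.037 0.019 0.002] deg 2.4
row [ 0.043 -0.117 -0.094] [0.077 0.037 0.002] deg 4.9
row [ 0.062 -0.161 -0.17 ] [0.117 0.054 0.002] deg 7.4
row [ 0.08  -0.202 -0.233] [0.149 0.068 0.002] deg 9.4
```

>>> {"name": "move_arm", "arguments": {"plan": [0.02,-0.07,-0.02,0.037,0.019,0.002,0.04,-0.12,-0.09,0.077,0.037,0.002,0.06,-0.16,-0.17,0.117,0.054,0.002,0.08,-0.2,-0.23,0.149,0.068,0.002,0.08,-0.2,-0.23,0.149,0.068,0.002]}}

```text
time_s: 17.35
eef_pos: [0.5535, -0.1964, 0.1489]
eef_rot: [0.17, 0.537, 0.819, -0.111]
wrist_force: [-0.3, 0.9, -0.3]
opening: 0.187
grasp_force: 58.8
```

```bash
python3 - <<'E'
from h import *
print(rel(),ctrl.get_obs()["wrist_force"])
for z,l in((.029,25.2),(.029,26),(.028,26),(.028,26.8),(.027,26.5)): print(z,l);go(*want(-.025,z,l))
s=shot("scene","pics/s6.png");p,D=drv();im=cv2.imread("pics/s6.png")
for q in(p+D[:,0]*.13,p+D[:,0]*.2,TIN+N*.034+[0,0,.136]): print(np.round(proj(s,q),1))
cv2.imwrite("pics/m6.png",cv2.resize(im[170:270,180:300],(720,600),interpolation=cv2.INTER_CUBIC))
E
```

```text
tip n -24.3 lat 0.1 z 29.3 lean 24.5 side -0.0 [-0.25351355  0.91196689 -0.31423308]
0.029 25.2
row [ 0.007 -0.013 -0.029] [0.011 0.005 0.001] deg 0.7
0.029 26
row [ 0.02  -0.044 -0.056] [0.024 0.011 0.001] deg 1.5
0.028 26
row [ 0.02  -0.044 -0.076] [0.024 0.011 0.001] deg 1.5
0.028 26.8
row [ 0.033 -0.073 -0.103] [0.037 0.016 0.001] deg 2.3
0.027 26.5
row [ 0.029 -0.062 -0.113] [0.032 0.014 0.001] deg 2.0
[230.4 228.4]
[209.  211.6]
[228.8 232.7]
```

View pics/m6.png

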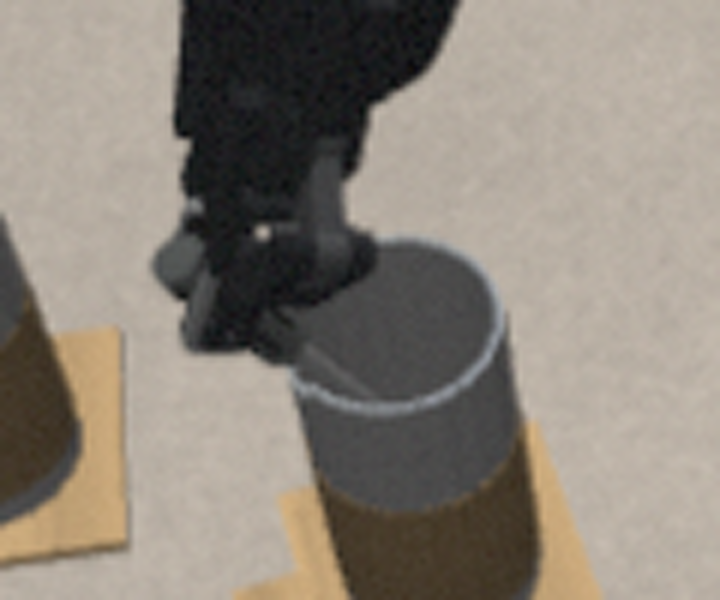

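The view shows the shaft going from the tin's far side up over the notch at about (300,350) in the crop, with no contact yet. I'll keep leaning in small steps and watch the force.

>>> {"name": "move_arm", "arguments": {"plan": [0.02,-0.04,-0.06,0.02,0.01,0,0.02,-0.04,-0.06,0.02,0.01,0]}}

```text
time_s: 17.65
eef_pos: [0.5546, -0.198, 0.146]
eef_rot: [0.161, 0.537, 0.821, -0.105]
wrist_force: [-0.0, -0.1, -0.7]
opening: 0.187
grasp_force: 58.8
```

>>> {"name": "move_arm", "arguments": {"plan": [0,0,-0.02,0,0,0,0,0,-0.02,0,0,0]}}

```text
time_s: 17.9
eef_pos: [0.5545, -0.1976, 0.145]
eef_rot: [0.161, 0.537, 0.821, -0.105]
wrist_force: [0.2, -0.5, -0.1]
opening: 0.189
grasp_force: 58.8
```

```bash
python3 - <<'E'
from h import *
print(rel())
for k in range(3): ctrl.camera("top"); print(ctrl.get_obs()["wrist_force"].round(1),ctrl.get_obs()["torque"].round(2))
E
```

```text
tip n -25.4 lat 0.2 z 27.5 lean 25.8 side 0.1
[-0.1 -0.2 -0.7] [ 0.21  0.08 -0.01]
[ 0.1  0.1 -0.7] [ 0.14  0.11 -0.03]
[-1.  -0.3 -0.8] [0.16 0.03 0.03]
```

>>> {"name": "move_arm", "arguments": {"plan": [0.013,-0.03,-0.027,0.013,0.006,0,0.013,-0.03,-0.027,0.013,0.006,0]}}

```text
time_s: 18.3
eef_pos: [0.5553, -0.1996, 0.1438]
eef_rot: [0.155, 0.538, 0.822, -0.102]
wrist_force: [-0.2, 0.7, 0.0]
opening: 0.185
grasp_force: 58.8
```

```bash
python3 - <<'E'
from h import *
print(rel())
for k in range(3): ctrl.camera("top"); print(ctrl.get_obs()["wrist_force"].round(1),ctrl.get_obs()["torque"].round(2))
E
```

```text
tip n -25.0 lat 0.3 z 27.7 lean 26.6 side 0.0
[-0.3  1.4  0.4] [0.25 0.14 0.02]
[ 0.7  1.  -0.7] [0.3  0.13 0.04]
[-0.5  1.  -0.3] [0.27 0.09 0.01]
```

>>> {"name": "move_arm", "arguments": {"plan": [0.006,-0.015,-0.03,0.006,0.003,0,0.006,-0.015,-0.03,0.006,0.003,0]}}

```text
time_s: 18.7
eef_pos: [0.5557, -0.2, 0.1425]
eef_rot: [0.152, 0.538, 0.823, -0.1]
wrist_force: [-1.8, 2.8, 2.9]
opening: 0.192
grasp_force: 58.8
```

```bash
python3 - <<'E'
from h import *
print(rel())
for k in range(3): ctrl.camera("top"); print(ctrl.get_obs()["wrist_force"].round(1),ctrl.get_obs()["torque"].round(2))
E
```

```text
tip n -25.2 lat 0.3 z 27.1 lean 27.0 side 0.1
[-1.1  2.5  3.6] [ 0.53  0.29 -0.03]
[-2.   2.4  3.1] [0.58 0.32 0.  ]
[-1.5  1.9  3.7] [0.56 0.3  0.03]
```

Both contacts are light: a few N from the notch and from the pad. I'll let go.

>>> {"name": "move_arm", "arguments": {"plan": [0,0,0,0,0,0,0,0,0,0,0,0,0,0,0,0,0,0,0,0,0,0,0,0,0,0,0,0,0,0], "grip": 50}}

```text
time_s: 19.48
eef_pos: [0.5555, -0.2001, 0.1422]
eef_rot: [0.152, 0.538, 0.823, -0.1]
wrist_force: [-0.9, 0.4, -0.3]
opening: 0.582
grasp_force: 0.0
```

```bash
python3 - <<'E'
from h import *
o=ctrl.get_obs();E=R.from_quat(o["eef_rot"],scalar_first=True).as_matrix();print(o["opening"],o["grasp_force"],o["wrist_force"].round(1),"back unit/50mm",(-E[:,2]).round(3))
EE=None
shot("scene","pics/s7.png");shot("wrist","pics/w7.png")
a=cv2.imread("pics/s7.png")[170:270,180:300];b=cv2.imread("pics/w7.png")
cv2.imwrite("pics/m7.png",np.hstack([cv2.resize(a,(400,333),interpolation=cv2.INTER_CUBIC),cv2.resize(b,(400,333))]))
E
```

```text
0.5821576130610718 0.0 [-0.9  0.4 -0.3] back unit/50mm [-0.142  0.328  0.934]
```

View pics/m7.png

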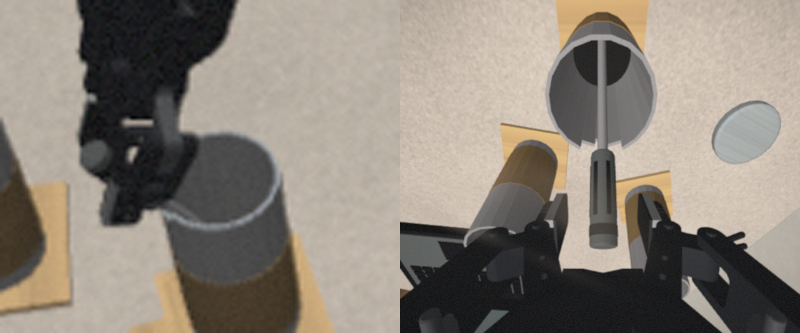

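The wrist view shows the shaft lying in the notch, the blade at the far side of the tin and the fingers clear of the handle. I'll back out along the tool axis.

>>> {"name": "move_arm", "arguments": {"plan": [-0.03,0.07,0.2,0,0,0,-0.08,0.18,0.5,0,0,0,-0.14,0.33,0.93,0,0,0,-0.22,0.5,1.4,0,0,0,-0.28,0.66,1.9,0,0,0,-0.36,0.82,2.4,0,0,0,-0.36,0.82,2.8,0,0,0,-0.36,0.82,2.8,0,0,0,-0.36,0.82,2.8,0,0,0]}}

```text
time_s: 20.7
eef_pos: [0.5372, -0.1588, 0.2819]
eef_rot: [0.152, 0.538, 0.823, -0.1]
wrist_force: [-0.3, 0.1, -0.5]
opening: 0.593
grasp_force: 0.0
```

```bash
python3 - <<'E'
from h import *
c=ctrl.camera("wrist"); a=np.radians(27); x=np.array([0,0,1])*np.cos(a)+N*np.sin(a); p=TIN-N*.025+[0,0,.0262]
im=cv2.cvtColor(c["pixels"],cv2.COLOR_RGB2GRAY)
# check handle is where predicted: brightness profile across handle at s=150 and shaft at s=128
y=np.cross([0,0,1],N)
for s in(.12,.15,.19):
    print(s,[int(im[int(round(v)),int(round(u))]) if 0<=v<480 and 0<=u<640 else -1 for u,v in(proj(c,p+x*s+y*k/1000) for k in range(-20,21,2))])
print(ctrl.get_obs()["wrist_force"].round(1)); print(ctrl.hand_in())
E
```

```text
0.12 [78, 77, 77, 78, 81, 82, 84, 82, 95, 129, 133, 111, 84, 99, 102, 106, 102, 104, 107, 105, 110]
0.15 [186, 185, 185, 178, 187, 184, 150, 66, 32, 78, 83, 77, 40, 33, 48, 115, 183, 185, 183, 184, 183]
0.19 [181, 181, 183, 184, 187, 185, 100, 24, 50, 61, 76, 73, 66, 46, 24, 71, 149, 164, 176, 182, 180]
[-0.6  0.8  0.2]
the job is handed in; nothing more can be done
None
```

The job is handed in, with no verdict shown: the blade met the pad at about 5 N while gripped, and the screwdriver was left leaning about 27° in the notch, released, with the arm backed clear.

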